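# Turn the cutter carousel to the cup that is wanted, and hold it

## Robot

A 6-joint arm with a two-finger parallel gripper is mounted at the origin on the work surface; the furniture and walls round the work are solid. World frame = base frame: x ahead of the robot, y to its left, z up, the work surface at z = 0. Lengths are in m, angles in rad, forces in N, time in s.
With the tool pointing down it reaches from about 0.25 to 0.775 m from the base axis. Payload 8.9 kg.
Tool frame: the origin (TCP) lies between the finger pads, 19 mm behind the fingertips; this is the grasp point; z points along the fingers, y is the line along which they close (so a half turn about z gives the same grasp; the last joint's range is limited). The gripper opens to 85 mm and grips with 20 to 120 N. Pads are 22 mm wide; open, the fingers measure 114 mm over their backs; the gripper's body (76 mm by 85 mm) begins 54 mm behind the grasp point. The pads swing forward as they close: fully open they stand 13 mm farther back than shut.
Start: joints at [1.162, 0.291, -0.153, 1.127, 0, 1.431], TCP at [0.14, 0.506, 0.25] pointing down, gripper open.
Joint ranges: [-2.52, 2.52], [-0.91, 1.74], [-1.3, 1.37], [-1.96, 2.02], [-1.52, 1.47], [-3.14, 3.14]. Speed limits (rad/s): [2.22, 2.22, 2.79, 3.14, 3.14, 3.14].

## Interface

Orientations are given as a unit quaternion [x, y, z, w].
In Python, from rig import bot, vision gives the robot as it stands.
- The arm moves only by the shell command python3 -m crank 'ROWS' [FORCE]. ROWS is text: rows parted by semicolons, each of 5 numbers parted by spaces: the shift along the world's x, y, z in m, then the turn about the world's z in degrees, then the opening, from 0 (shut) to 1 (fully open). A call has 1 to 20 rows; each row shifts and turns the commanded pose from where the row before left it; what a row does not reach is not made up. A row lasts 1/10 s, in which the tool goes at most 50 mm and 8.59 degrees, less where a joint would pass 70% of its speed; a pose out of reach is approached as far as the arm can. A call is refused whole if a number of a shift passes 0.05 or a number of a turn 8.59, either way. A call with a gripper value outside its range is refused whole. The fingers move at their own pace and stop on an object; FORCE is the grip in N (left out, the last holds). Time passes only in rows, so rows that do not move let the fingers close. It gives the time, the measured TCP pose, the force, the opening and the grip force at its end, in the units of the state.
- bot.get_state(): the state, without advancing time (a new reading comes with each control period).
- vision.get_image(name): name is "side" or "top"; returns the picture (384x512x3 uint8, red, green, blue); there is no depth.
- vision.get_calibration(name): a dict with "fx", "fy", "cx", "cy" (pixels), "dist" ([k1, k2, p1, p2, k3] as OpenCV has them; the pictures are not rectified), "R" (3x3) and "t" (3): a world point X has camera coordinates R X + t. Camera axes: x right, y down, z forward; pixel columns grow to the right and rows downward; lengths in m; the calibration is good to about 2 mm. A picture is of the moment at which its call begins. get_calibration takes no time and is no camera call.
- bot.close_job(): hands the job in; it is judged then, once.
The state is a dict: "time_s": time; "q": joint angles; "qvel": joint speeds; "joint_efforts": joint torques, N m; "tool_pos": TCP position; "tcp_rot": TCP orientation; "wrist_force": force on the tool from outside, world axes, zero at the start; "wrist_torque": the same for the moment, N m; "opening": finger opening in m; "finger_force": force on a finger pad.
Only numpy, scipy, OpenCV 4.12 (cv2) and the standard library are available. Lean on these libraries where they do the work, as an engineer would, in place of code of your own. Each camera call takes 0.05 s, during which the arm holds its last target. There are 200 camera calls.

## Task

One ring cutter lies alone on its white board and is about to be put away. Grip the carousel by the knob in its middle and turn it until the cup for a cutter of that size stands squarely at the front, over the pointer on the foot; finish still gripping the knob so that the carousel stays still. Leave the cutters where they are.

Things in the scene. Friction and masses are not known exactly. Their poses are not given: they have to be found in the camera images.
- cutter_large: the large loose plain metal ring cutter, 70 mm across, 34 mm tall; origin: centre of its underside, z up. It lies on one of the two white boards
- cutter_medium: the medium loose plain metal ring cutter, 52 mm across, 34 mm tall; origin: centre of its underside, z up. It lies on one of the two white boards
- cutter_small: the small loose plain metal ring cutter, 38 mm across, 32 mm tall; origin: centre of its underside, z up. It lies on one of the two white boards
- cup_large (a point): centre of the mouth (56 mm above the worktop) of the large round steel cup, 82 mm outer and 76 mm inner diameter, 30 mm tall, fixed on the carousel's disc with its centre 70 mm from the turning axis; it belongs to the large ring cutter. The three cups stand 120 degrees apart
- cup_medium (a point): centre of the mouth (56 mm above the worktop) of the medium round steel cup, 64 mm outer and 58 mm inner diameter, 30 mm tall, fixed on the carousel's disc with its centre 70 mm from the turning axis; it belongs to the medium ring cutter. The three cups stand 120 degrees apart
- cup_small (a point): centre of the mouth (56 mm above the worktop) of the small round steel cup, 49 mm outer and 43 mm inner diameter, 30 mm tall, fixed on the carousel's disc with its centre 70 mm from the turning axis; it belongs to the small ring cutter. The three cups stand 120 degrees apart
- board_single: a thin white board 105 x 192 x 8 mm lying fixed on the worktop (long side along its y), origin: centre of its underside. The two boards look alike and may trade places; this is the one that carries just one ring cutter
- board_pair: a thin white board 105 x 192 x 8 mm lying fixed on the worktop (long side along its y), origin: centre of its underside. The two boards look alike and may trade places; this is the one that carries the other two ring cutters
- carousel: the carousel's dark steel foot, 196 mm across, fixed to the worktop, under a wooden disc (230 mm, top 26 mm above the worktop). Origin: on the turning axis (vertical), at worktop height; its -x axis points along the pointer tongue, a flat tongue 28 mm wide with a small upright fin, reaching 156 mm from the axis and so out past the disc. It marks the front, roughly on the robot's side
- front (a point): the point where the centre of a cup's mouth is when that cup stands squarely at the front: on the line from the turning axis to the pointer, 70 mm from the axis, 56 mm above the worktop
- turn_disc: the turning part: wooden disc 230 mm across, three cups, steel post (16 mm) and wooden knob. Origin: on the turning axis at worktop height, z up, -x towards the large cup. Counter-clockwise from above the cups come large, medium, small. Turns freely at least one whole turn either way, with about 0.06 N m of drag, and stays where it is left
- knob_grip (a point): centre of the round wooden knob where it is to be gripped, 132 mm above the worktop, on the turning axis. The knob is 34 mm in diameter and 44 mm tall, its underside 108 mm and its top 152 mm above the worktop; it turns with the disc. Fingers there are well above the cups
There are look-alikes about, which are no part of the job. Of the things that look like the cutter_large, the smaller one is meant.

How it is judged:
By the outcome, as a careful person would: the job done as asked, in the order asked, and still so for the second after the job is handed in, while the arm keeps its last pose, push and grip.
It also fails if it takes over 64 s, if anything falls off the work surface, if the arm or the gripper's body presses on something with over 40 N, if the wrist force passes 120 N, or if a joint passes its speed limit or range.

## Working session

There is one attempt and no reset: what is moved stays moved. The work goes in short steps, Python scripts to look and compute and a shell command to move; the robot and the scene stay as the last step left them, time stands still between calls to the robot, and variables do not carry over. Pictures are saved under pics/ and viewed, at most 10 in all, crops included, and the job is handed in when it is done.

```bash
mkdir -p pics; python3 - <<'E'
from rig import bot, vision
import cv2,json
for n in("top","side"):
    cv2.imwrite(f"pics/{n}0.png",cv2.cvtColor(vision.get_image(n),cv2.COLOR_RGB2BGR))
    c=vision.get_calibration(n);print(n,c)
print(bot.get_state())
E
```

```text
top {'fx': 487.2340344381848, 'fy': 487.2340344381848, 'cx': 258.66565431782277, 'cy': 194.39419835307376, 'dist': array([-0.03160077,  0.        ,  0.        ,  0.        ,  0.        ]), 'R': array([[-0.00524432, -0.99996156, -0.00702699],
       [-0.99464214,  0.00594168, -0.10320709],
       [ 0.10324488,  0.00644809, -0.99463507]]), 't': array([0.05616999, 0.3788432 , 1.36493053])}
side {'fx': 426.60847383319145, 'fy': 426.60847383319145, 'cx': 253.43830685473185, 'cy': 194.92333230312323, 'dist': array([-0.07019281,  0.        ,  0.        ,  0.        ,  0.        ]), 'R': array([[ 0.8787597 , -0.47667632, -0.02368709],
       [-0.2730372 , -0.46140124, -0.84413245],
       [ 0.39144869,  0.74825703, -0.53561118]]), 't': array([-0.26998284,  0.23091934,  0.97386167])}
{'time_s': 0.1, 'q': array([ 1.16165600e+00,  2.91243418e-01, -1.54022457e-01,  1.12670432e+00,
        1.08060307e-05,  1.43147614e+00]), 'qvel': array([ 1.22546985e-03, -2.85941351e-05,  1.83225590e-03, -9.62513182e-05,
       -2.29327589e-04, -7.18264932e-04]), 'joint_efforts': array([ 2.18265261e-03, -5.37975204e+01,  3.31920183e+01,  9.25594970e-03,
       -1.65619995e-04, -8.71155521e-06]), 'tool_pos': array([0.13980203, 0.50567124, 0.2494902 ]), 'tcp_rot': array([ 1.34501176e-01,  9.90913260e-01, -5.63538581e-04, -1.64146161e-04]), 'wrist_force': array([-0.29610651,  0.13790383, -0.80962284]), 'wrist_torque': array([-0.00514247,  0.01801419, -0.01148436]), 'finger_force': 0.0, 'opening': 0.08538277041773669}
```

View pics/top0.png

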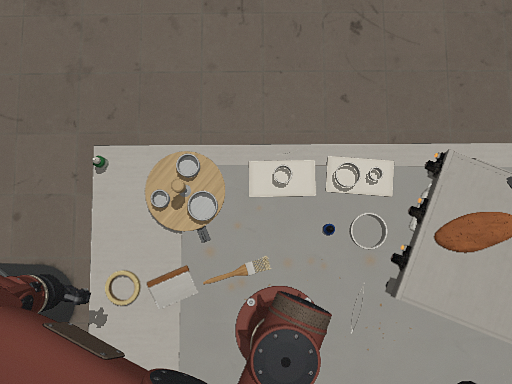

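View pics/side0.png

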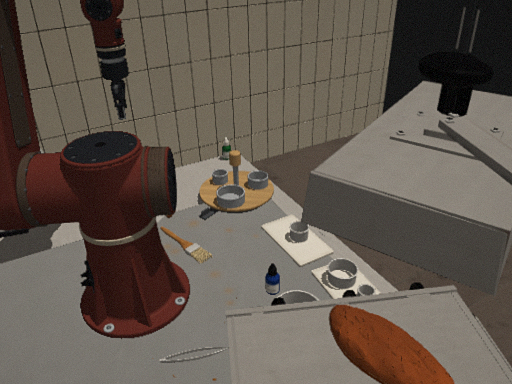

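The single board holds the ring at (282,177), about 20 px across, which makes it the medium one. The pair are large (345,177) and small (374,176). On the carousel, the large cup is at (202,206), medium at (188,166), small at (160,199) and the pointer near (204,235). Next I'll look closer.

```bash
cat > h.py <<'E'
import numpy as np,cv2
from rig import vision
def proj(n,P):
    c=vision.get_calibration(n);K=np.array([[c['fx'],0,c['cx']],[0,c['fy'],c['cy']],[0,0,1.]])
    return cv2.projectPoints(np.atleast_2d(np.float64(P)),cv2.Rodrigues(c['R'])[0],c['t'],K,c['dist'])[0][:,0]
def ray(n,uv,z):
    c=vision.get_calibration(n);K=np.array([[c['fx'],0,c['cx']],[0,c['fy'],c['cy']],[0,0,1.]])
    p=cv2.undistortPoints(np.float64(uv).reshape(-1,1,2),K,c['dist'])[:,0]
    d=np.c_[p,np.ones(len(p))]@c['R'];o=-c['R'].T@c['t']
    return o+d*((z-o[2])/d[:,2])[:,None]
E
python3 - <<'E'
from h import *
im=cv2.imread('pics/top0.png')
# wooden disc mask
h=cv2.cvtColor(im,cv2.COLOR_BGR2HSV)
m=((h[...,0]>8)&(h[...,0]<25)&(h[...,1]>70)).astype(np.uint8);m[:140]=0;m[250:]=0;m[:,:135]=0;m[:,240:]=0
cs=max(cv2.findContours(m,0,1)[0],key=cv2.contourArea)
hu=cv2.convexHull(cs)[:,0]; W=ray('top',hu,.026)[:,:2]
A=np.c_[2*W,np.ones(len(W))];s=np.linalg.lstsq(A,(W**2).sum(1),rcond=None)[0]
print('disc',s[:2],np.sqrt(s[2]+s[0]**2+s[1]**2))
print('cups L,M,S',ray('top',[[202.5,206],[188,166],[160,199]],.056),'knob',ray('top',[[178.5,185.5]],.152),'ptr',ray('top',[[205,238]],.01))
print('rings',ray('top',[[282,177],[345,177],[374,176]],.04))
c=cv2.resize(im[145:249,135:239],None,fx=5.6,fy=5.6,interpolation=2);cv2.imwrite('pics/crop1.png',c)
E
```

```text
disc [0.39057798 0.26377783] 0.11365649831722603
cups L,M,S [[0.34407227 0.20921954 0.056     ]
 [0.45619348 0.25049483 0.056     ]
 [0.36419206 0.32739833 0.056     ]] knob [[0.38972903 0.25984364 0.152     ]] ptr [[0.25658096 0.2071668  0.01      ]]
rings [[ 0.42580525 -0.01191686  0.04      ]
 [ 0.42474808 -0.18895755  0.04      ]
 [ 0.42711559 -0.27065602  0.04      ]]
```

View pics/crop1.png

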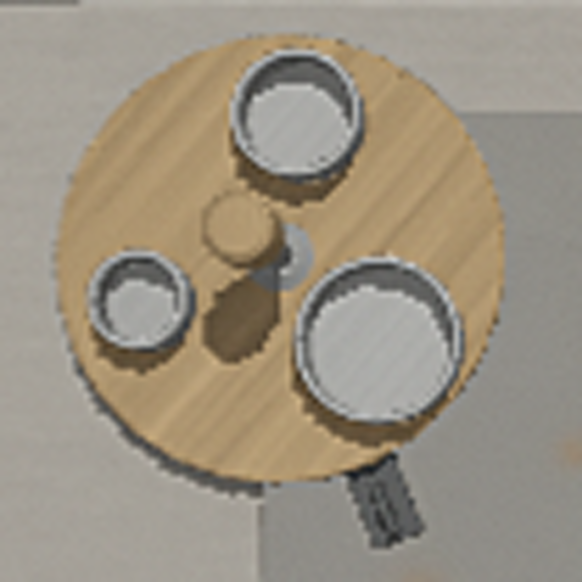

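The crop shows L (379,341), M (297,115), S (141,300), the knob top (238,228) and the tongue tip mid (400,537), with sharp edges. Next: fit the axis and angles.

```bash
cat >> h.py <<'E'
from scipy.optimize import least_squares
def fit(cups):  # L,M,S pixel centres in top -> axis x,y, angle of each cup
    W=ray('top',cups,.056)[:,:2]
    f=lambda p:(p[:2]+.07*np.c_[np.cos(p[2]+K),np.sin(p[2]+K)]-W).ravel()
    K=np.radians([0,120,240]);m=W.mean(0);r=least_squares(f,[*m,np.arctan2(*(W[0]-m)[::-1])])
    return r.x[:2],np.degrees(r.x[2]),r.fun*1e3
E
python3 - <<'E'
from h import *
g=lambda p,s=5.6,o=(135,145):(np.array(p,float)+.5)/s-.5+np.array(o)
a,t,res=fit(g([[379,341],[297,115],[141,300]]));print(a,t,t+120,t+240,res.round(1))
print('knob',ray('top',g([[238,228]]),.152))
for z in(.0,.006,.012):
    w=ray('top',g([[400,537],[375,548],[424,527],[348,480],[395,455]]),z)[:,:2]
    d=w[0]-a;e=w[1]-w[3];f=w[2]-w[4]
    print(z,np.hypot(*d),[np.degrees(np.arctan2(v[1],v[0])) for v in(d,e,f)])
E
```

```text
[0.39023854 0.26317388] -129.85416874074915 -9.854168740749145 110.14583125925085 [-0.1 -0.4  0.5 -0.4 -0.4  0.8]
knob [[0.39026246 0.26349942 0.152     ]]
0.0 0.15201118320560233 [np.float64(-157.65498318330484), np.float64(-157.95507612291448), np.float64(-157.77990808414978)]
0.006 0.1523275435530103 [np.float64(-157.42379921081994), np.float64(-157.9550761229145), np.float64(-157.7799080841498)]
0.012 0.15264637357988053 [np.float64(-157.1935772436714), np.float64(-157.95507612291445), np.float64(-157.77990808414984)]
```

Target turn: medium −9.9° to the front at −157.6°, so −147.8° (clockwise). I'll pre-turn the wrist +90° while moving over the knob, so joint 6 has room for that in one go.

```bash
python3 -m crank '0.0209 -0.0202 0 7.5 1;0.0209 -0.0202 0 7.5 1;0.0209 -0.0202 0 7.5 1;0.0209 -0.0202 0 7.5 1;0.0209 -0.0202 0 7.5 1;0.0209 -0.0202 0 7.5 1;0.0209 -0.0202 0 7.5 1;0.0209 -0.0202 0 7.5 1;0.0209 -0.0202 0 7.5 1;0.0209 -0.0202 0 7.5 1;0.0209 -0.0202 0 7.5 1;0.0209 -0.0202 0 7.5 1;0 0 0 0 1;0 0 0 0 1;0 0 0 0 1'; python3 -c "
from rig import bot;print(bot.get_state()['q'])"
```

```text
time_s: 1.6
tool_pos: [0.3901, 0.264, 0.2498]
tcp_rot: [-0.605, 0.796, 0.0, -0.0]
wrist_force: [0.5, 0.1, 0.1]
opening: 0.0858
finger_force: 0.0
[ 4.39314583e-01  1.88898716e-01 -2.88783306e-01  1.09371073e+00
  2.91317414e-04 -8.60345691e-01]
```

```bash
python3 -m crank '0 -0.0005 -0.02 0 1;0 0 -0.02 0 1;0 0 -0.02 0 1;0 0 -0.02 0 1;0 0 -0.02 0 1;0 0 -0.018 0 1;0 0 0 0 1;0 0 0 0 1;0 0 0 0 0;0 0 0 0 0;0 0 0 0 0;0 0 0 0 0;0 0 0 0 0;0 0 0 0 0;0 0 0 0 0;0 0 0 0 0;0 0 0 0 0;0 0 0 0 0' 60
```

```text
time_s: 3.4
tool_pos: [0.3911, 0.2633, 0.1328]
tcp_rot: [-0.606, 0.796, -0.0, 0.001]
wrist_force: [-2.1, -0.6, 7.2]
opening: 0.0322
finger_force: 59.2
```

```bash
python3 -m crank '0 0 0 -3 0;0 0 0 -6 0;0 0 0 -8 0;0 0 0 -8 0;0 0 0 -8 0;0 0 0 -8 0;0 0 0 -8 0;0 0 0 -8 0;0 0 0 -8 0;0 0 0 -8 0;0 0 0 -8 0;0 0 0 -8 0;0 0 0 -8 0;0 0 0 -8 0;0 0 0 -8 0;0 0 0 -8 0;0 0 0 -8 0;0 0 0 -8 0;0 0 0 -6 0;0 0 0 -4.8 0'; python3 -m crank '0 0 0 0 0;0 0 0 0 0;0 0 0 0 0;0 0 0 0 0'
python3 - <<'E'
from h import *
im=cv2.cvtColor(vision.get_image('top'),4);cv2.imwrite('pics/top1.png',im)
c=cv2.resize(im[145:249,135:239],None,fx=5.6,fy=5.6,interpolation=2);cv2.imwrite('pics/crop2.png',c)
E
```

```text
time_s: 5.4
tool_pos: [0.391, 0.267, 0.1328]
tcp_rot: [0.597, 0.802, 0.004, -0.002]
wrist_force: [-1.9, 19.9, -0.3]
opening: 0.0323
finger_force: 59.5
time_s: 5.8
tool_pos: [0.391, 0.2669, 0.1328]
tcp_rot: [0.596, 0.803, 0.004, -0.002]
wrist_force: [-2.4, 19.5, -0.6]
opening: 0.0322
finger_force: 59.6
```

View pics/crop2.png

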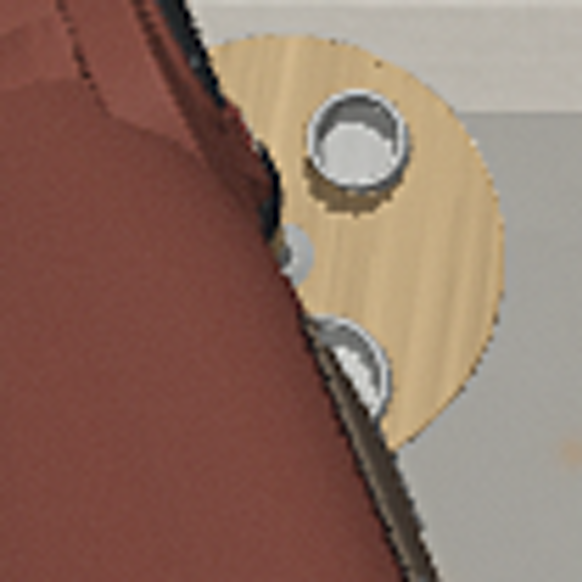

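The disc turned. The small cup is now at crop (359,140) and the medium cup is partly hidden near (325,380). I'll shift to relieve the side force and check the angle from the small cup.

```bash
python3 -m crank '0 0.0035 0 0 0;0 0 0 0 0;0 0 0 0 0;0 0 0 0 0'
python3 - <<'E'
from h import *
im=cv2.cvtColor(vision.get_image('top'),4)
a=np.array([.39024,.26317])
# same-scale check: outline of predicted rims for front -157.6
o=im.copy();s=8;x0,y0=178,150
c=cv2.resize(im[y0:y0+72,x0:x0+52],None,fx=s,fy=s,interpolation=2)
th=np.linspace(0,2*np.pi,200)
for ang,r in((-37.6,.0245),(-157.6,.032)):
    k=a+.07*np.array([np.cos(np.radians(ang)),np.sin(np.radians(ang))])
    P=np.c_[k[0]+r*np.cos(th),k[1]+r*np.sin(th),0*th+.056]
    q=((proj('top',P)-[x0,y0]+.5)*s-.5).round().astype(int);cv2.polylines(c,[q],True,(0,0,255),1)
w=ray('top',(np.array([[359,140]])+.5)/5.6-.5+[135,145],.056)[0,:2]-a
print(np.hypot(*w),np.degrees(np.arctan2(w[1],w[0])))
cv2.imwrite('pics/crop3.png',c)
im=cv2.cvtColor(vision.get_image('side'),4);c=cv2.resize(im[135:235,180:290],None,fx=5,fy=5,interpolation=2)
for ang,r in((-37.6,.0245),(-157.6,.032),(82.4,.041)):
    k=a+.07*np.array([np.cos(np.radians(ang)),np.sin(np.radians(ang))])
    P=np.c_[k[0]+r*np.cos(th),k[1]+r*np.sin(th),0*th+.056]
    q=((proj('side',P)-[180,135]+.5)*5-.5).round().astype(int);cv2.polylines(c,[q],True,(0,0,255),1)
cv2.imwrite('pics/side1.png',c)
E
```

```text
time_s: 6.25
tool_pos: [0.391, 0.2672, 0.1328]
tcp_rot: [0.597, 0.803, 0.001, -0.0]
wrist_force: [-2.0, 2.5, 7.9]
opening: 0.0326
finger_force: 60.3
0.07009627941596712 -37.47462251465094
```

View pics/crop3.png

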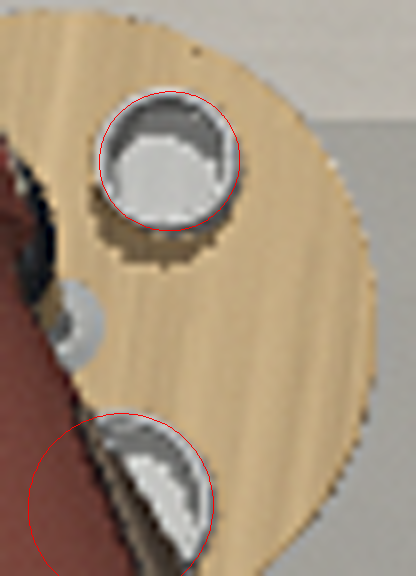

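View pics/side1.png

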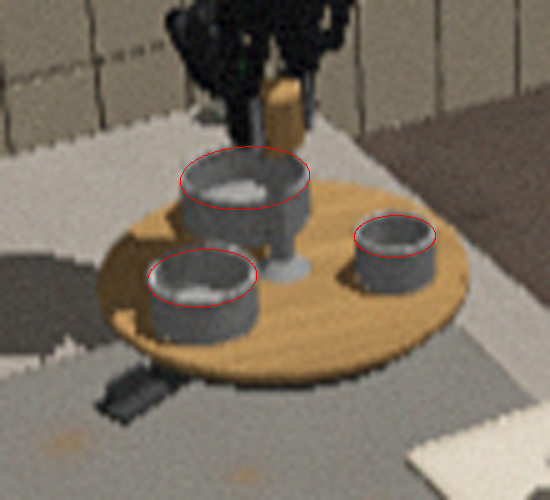

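The predicted rims for "medium at the front" match in both views: small cup at (170,160), medium at (121,505) in the top crop and (202,278) in the side crop. The angle is within about 0.2°, the knob is gripped, and the side force is about 3 N, so I'm handing in.

```bash
python3 -c "
from rig import bot;print(bot.close_job())"
```

```text
the job is handed in; nothing more can be done
None
```

The lone cutter was the medium one, so I turned the carousel about 148° clockwise; the medium cup now stands at the front over the pointer (within about 0.2° by camera), with the knob still gripped and the job handed in.

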